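# Show the middle forming ring to the inspection camera

## Task

Take the middle-sized of the three steel forming rings out of the tray and hold it up in the air to the small inspection camera on the worktop: the ring's centre on the camera's line of sight, 11 cm from the lens, and turned square to it so that the camera looks straight through the ring. Do not touch the camera, and leave the other two rings standing where they are in the tray. Finish while still gripping the ring there, held still for the picture; do not put it down or let go.

Things in the scene. Friction and masses are not known exactly. Their poses are not given: they have to be found in the camera images.
- ring_middle: the ring to show: a plain steel forming ring (a short open tube), outer diameter 51 mm, 36 mm high, wall about 2 mm, 50 g, standing on end in the tray; the middle-sized of three alike rings, which may stand in any of the tray's three places. Origin at the centre of its underside, z up along its axis.
- ring_middle_mid (a point): the centre of that ring, on its axis, half-way up (18 mm above its underside); z along the ring's axis.
- ring_large_mid (a point): centre of the largest forming ring (outer diameter 64 mm, 36 mm high), half-way up, z along its axis; stays in the tray.
- ring_small_mid (a point): centre of the smallest forming ring (outer diameter 41 mm, 36 mm high), half-way up, z along its axis; stays in the tray.
- tray: low rectangular steel tray, fixed, 220 mm (its x) by 280 mm (its y), floor 3 mm thick, upright lips 4 mm thick whose tops are 14 mm above the worktop. Origin at the centre of its underside. The three rings stand near x, y = (-45, -60), (-45, +60) and (+50, 0) mm in the tray's frame, within about 10 mm, in any order.
- camera: inspection camera: round grey foot 96 mm across and 14 mm high with an upright aluminium fork (70 mm wide, top 87 mm above the worktop), fixed to the worktop, and the black tilting head in it. Origin at the centre of the foot's underside, z up; its -x side faces roughly to the robot.
- camera_lens (a point): centre of the lens glass at the upper end of the black cylindrical head (56 mm across, 68 mm long, white ring light round the lens), which looks up and leans towards the robot. z axis = line of sight, out of the lens; y axis = the level tilting axis of the head. The lens lies 39 mm from the tilting axis, which is 75 mm above the worktop over the centre of the foot.
- focus_point (a point): the point in the air 110 mm in front of the lens on the line of sight (roughly 200 mm above the worktop), where the ring's centre belongs; same axes as camera_lens (z = line of sight).
- camera_head (a joint): tilt of the camera's line of sight from straight up, in rad, leaning to the camera's own -x side; between 0.25 and 0.65, stiff, not to be changed.
Things that resemble listed ones, but are neither listed nor needed, are in the scene too. Leave any green look-alike of the camera alone.

How it is judged:
By the outcome, as a careful person would: the job done as asked, in the order asked, and still so for the second after the job is handed in, while the arm keeps its last pose, push and grip.
It also fails if it takes over 35 s, if anything falls off the work surface, if the arm or the gripper's body presses on something with over 40 N, if the wrist force passes 120 N, or if a joint passes its speed limit or range.

## Robot

A 6-joint arm with a two-finger parallel gripper is mounted at the origin on a cart in front of the work surface, level with it; the furniture and walls round the work are solid. World frame = base frame: x ahead of the robot, y to its left, z up, the work surface at z = 0. Lengths are in mm, angles in rad, forces in N, time in s.
With the tool pointing down it reaches from about 275 to 750 mm from the base axis. Payload 10.2 kg.
Tool frame: the origin (TCP) lies on the centre line of the jaws, within the pads' length; the fingertips stand 14 mm ahead of it and the grasp point (between the pads) lies 5 mm behind it; z points along the fingers, y is the line along which they close (so a half turn about z gives the same grasp; the last joint's range is limited). The gripper opens to 88 mm and grips with 3 to 60 N. Pads are 18 mm wide; open, the fingers measure 123 mm over their backs; the gripper's body (75 mm by 187 mm) begins 45 mm behind the grasp point.
Start: joints at [-1.324, 0.313, 1.498, -0, 1.331, -0.223], TCP at [237.661, -468.133, 252.72] pointing down, gripper open.
Joint ranges: [-2.94, 2.94], [-0.97, 2.17], [0.19, 2.56], [-1.23, 4.37], [0.02, 3.11], [-2.88, 2.88]. Speed limits (rad/s): [2.39, 2.39, 3.01, 3.14, 3.14, 3.14].

## Interface

Orientations are given as a unit quaternion [w, x, y, z].
In Python, from cell import get_obs, snapshot, calibration, finish_job gives the robot as it stands.
- The arm moves only by the shell command python3 -m inch 'ROWS' [OPENING] [FORCE]. ROWS is JSON, a list of rows, each an object of numbers: "tx", "ty", "tz": the shift along the tool's x, y, z in m; "yaw": the turn about the tool's z in rad. A call has 1 to 12 rows; each row is the pose to reach, as a shift and turn from the pose commanded when the call began, along the tool's axes at that moment; what a row does not reach only later rows make up. A row lasts 1/8 s, in which the tool goes at most 62.5 mm and 10.7 degrees, less where a joint would pass 70% of its speed; a pose out of reach is approached as far as the arm can. A call with a gripper value outside its range is refused whole. OPENING is the opening, from -1 (shut) to 1 (fully open), set as the call begins (- or left out, the last holds). The fingers move at their own pace and stop on an object; FORCE is the grip in N (left out, the last holds). Time passes only in rows, so rows that repeat a pose let the fingers close. It gives the time, the measured TCP pose, the force, the opening and the grip force at its end, in the units of the state.
- get_obs(): the state, without advancing time (a new reading comes with each control period).
- snapshot(name): name is "scene" or "top"; returns the picture (400x640x3 uint8, red, green, blue); there is no depth.
- calibration(name): a dict with "fx", "fy", "cx", "cy" (pixels), "k1" (the pictures are not rectified: a ray, as slopes to the right and down, at radius r is drawn at 1 + k1 r^2 times it, then the intrinsics apply), "cam_to_world" (4x4, takes a point from camera to world coordinates). Camera axes: x right, y down, z forward; pixel columns grow to the right and rows downward; lengths in mm; the calibration is good to about 2 mm. A picture is of the moment at which its call begins. calibration takes no time and is no camera call.
- finish_job(): hands the job in; it is judged then, once.
The state is a dict: "time_s": time; "joint_positions": joint angles; "joint_vel": joint speeds; "tau": joint torques, N m; "tool_pos": TCP position; "eef_rot": TCP orientation; "force": force on the tool from outside, world axes, zero at the start; "ft_torque": the same for the moment, N m; "opening": opening from 0.0 (shut) to 1.0 (fully open); "finger_force": force on a finger pad.
Only numpy, scipy, OpenCV 4.12 (cv2) and the standard library are available. Lean on these libraries where they do the work, as an engineer would, in place of code of your own. Each camera call takes 0.05 s, during which the arm holds its last target. There are 200 camera calls.

## Working session

There is one attempt and no reset: what is moved stays moved. The work goes in short steps, Python scripts to look and compute and a shell command to move; the robot and the scene stay as the last step left them, time stands still between calls to the robot, and variables do not carry over. Pictures are saved under pics/ and viewed, at most 10 in all, crops included, and the job is handed in when it is done.

```bash
mkdir -p pics; ls; python3 - <<'E'
from cell import *
import cv2
for n in("scene","top"):
    im=snapshot(n); cv2.imwrite(f"pics/{n}0.png",im[:,:,::-1]); c=calibration(n); print(n,c)
print(get_obs())
E
```

```text
pics
scene {'fx': 434.4741319074802, 'fy': 434.4741319074802, 'cx': 317.34338465590736, 'cy': 198.53025633221293, 'k1': -0.020363282779283436, 'cam_to_world': array([[-8.60386668e-01, -3.58800940e-01,  3.61934617e-01,
         1.05639009e+02],
       [-5.09620191e-01,  6.12250922e-01, -6.04513084e-01,
         4.18177598e+02],
       [-4.69494044e-03, -7.04564187e-01, -7.09624735e-01,
         9.95075184e+02],
       [ 0.00000000e+00,  0.00000000e+00,  0.00000000e+00,
         1.00000000e+00]])}
top {'fx': 382.66867685656615, 'fy': 382.66867685656615, 'cx': 320.05051245663236, 'cy': 194.96218185987516, 'k1': -0.059394993079666884, 'cam_to_world': array([[ 2.08099411e-02, -9.84692496e-01,  1.73053849e-01,
         3.73589354e+02],
       [-9.99433276e-01, -1.59078558e-02,  2.96659186e-02,
        -2.97317572e+02],
       [-2.64588918e-02, -1.73573121e-01, -9.84465489e-01,
         1.06132400e+03],
       [ 0.00000000e+00,  0.00000000e+00,  0.00000000e+00,
         1.00000000e+00]])}
{'time_s': 0.1, 'joint_positions': array([-1.32442308e+00,  3.13394146e-01,  1.49831817e+00,  4.42971898e-06,
        1.33102406e+00, -2.23384322e-01]), 'joint_vel': array([-0.00169089, -0.00154069, -0.00383858, -0.00049227,  0.00052093,
       -0.00066025]), 'tau': array([ 2.44311894e-03, -4.02807999e+01, -2.52646637e+01,  6.95065968e-02,
        3.41584766e-02, -5.27521058e-05]), 'tool_pos': array([ 237.60034573, -467.93791363,  252.2344109 ]), 'eef_rot': array([-5.71844993e-04,  9.72542522e-01,  2.32724549e-01, -4.42200233e-06]), 'force': array([-0.82513937, -0.29618817, -0.89254337]), 'ft_torque': array([-0.00786459, -0.05915554,  0.02224443]), 'finger_force': 0.0, 'opening': 1.0034018043270643}
```

View pics/scene0.png

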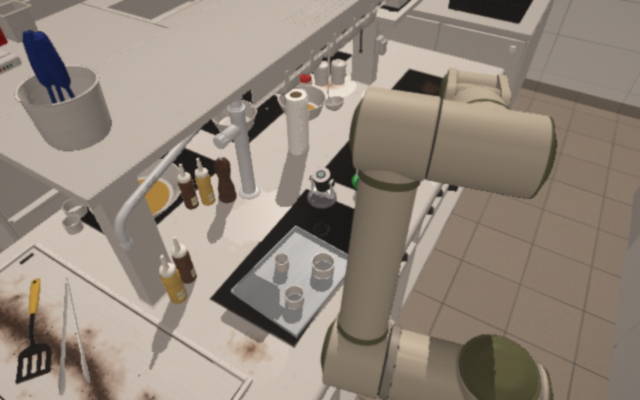

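View pics/top0.png

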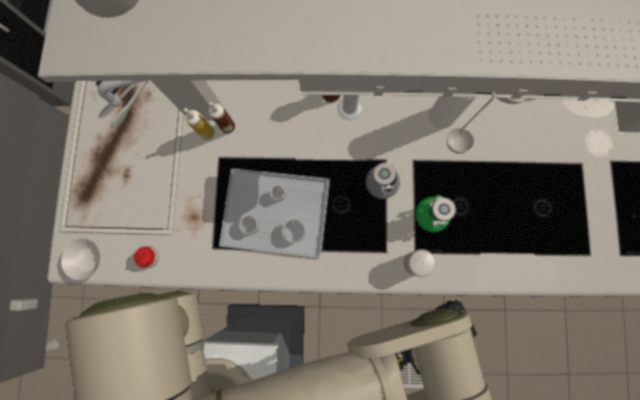

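Top view: tray at about (275,213), with rings at (277,193), (249,225) and (291,232). The grey camera is at (383,178); the green look-alike is at (437,212). Scene view: rings at (282,262), (322,266) and (294,297), camera at (321,185), green one at (357,182).

```bash
cat > h.py <<'E'
import numpy as np, cv2
from cell import *
def K(c): return np.array([[c['fx'],0,c['cx']],[0,c['fy'],c['cy']],[0,0,1]]),np.array([c['k1'],0,0,0.])
def ray(n,px):
    c=calibration(n);k,d=K(c);u=cv2.undistortPoints(np.array(px,float).reshape(-1,1,2),k,d)[:,0]
    M=c['cam_to_world'];return M[:3,3],(np.c_[u,np.ones(len(u))]@M[:3,:3].T)
def onz(n,px,z):
    o,d=ray(n,px);return o+d*((z-o[2])/d[:,2])[:,None]
def proj(n,P):
    c=calibration(n);k,d=K(c);W=np.linalg.inv(c['cam_to_world'])
    return cv2.projectPoints(np.array(P,float).reshape(-1,3),cv2.Rodrigues(W[:3,:3])[0],W[:3,3],k,d)[0][:,0]
def tri(p1,p2):
    (o,d),(q,e)=ray("scene",[p1]),ray("top",[p2]);d=d[0];e=e[0]
    s=np.linalg.lstsq(np.c_[d,-e],q-o,rcond=None)[0];a=o+s[0]*d;b=q+s[1]*e
    return (a+b)/2,np.linalg.norm(a-b)
E
python3 - <<'E'
import cv2,numpy as np
s=cv2.imread("pics/scene0.png");t=cv2.imread("pics/top0.png")
def c(i,x,y,w,h,f):return cv2.resize(i[y:y+h,x:x+w],(400,300),interpolation=cv2.INTER_CUBIC)
m=np.vstack([np.hstack([c(t,216,162,120,90,0),c(t,355,150,60,45,0)]),np.hstack([c(s,230,225,120,90,0),c(s,293,163,60,45,0)])])
cv2.imwrite("pics/crop1.png",m)
E
```

```text
(no output)
```

View pics/crop1.png

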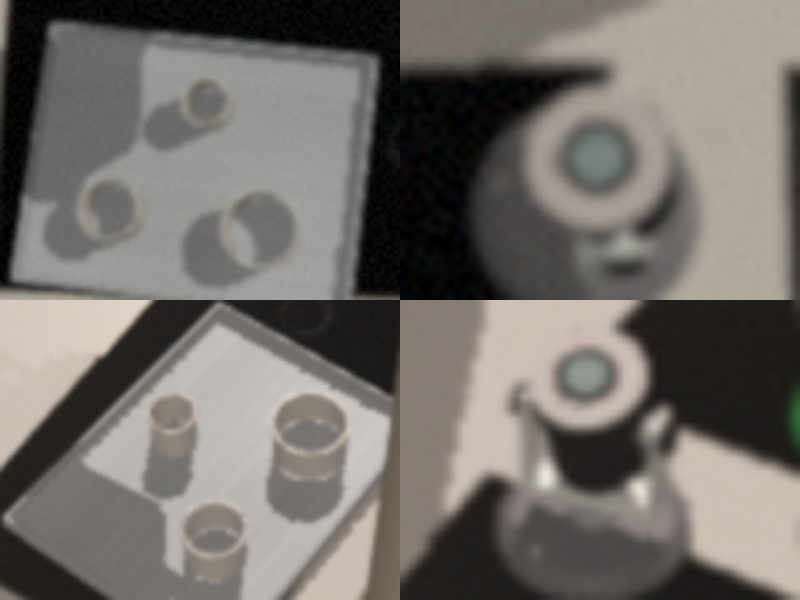

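Crops: rim centres in the top view are about (278,193) small, Ø15 px; (249,225) middle, Ø19 px; and (294,231) large, Ø23 px. In the scene view the middle ring is at (294,295). Candidates for the target are those three rings; the middle-sized one is top (249,225), scene (294,295). The lens is at top (384,173) and scene (320,174); the green look-alike at top (437,212) is excluded.

The moves give no tilt, so the ring must be pivoted between the pads, for example against the tray's near lip. Next I measure precisely.

```bash
cat > m.py <<'E'
from h import *
from scipy.optimize import least_squares
def avg(n,k=6): return np.mean([snapshot(n).astype(np.float32) for _ in range(k)],0)
def radial(g,c,r0,r1,sign,n=72):
    out=[];rr=np.arange(r0,r1,.1)
    for a in np.arange(n)*2*np.pi/n:
        p=np.array(c)+np.c_[np.cos(a)*rr,np.sin(a)*rr]
        v=cv2.remap(g,p[:,:1].astype(np.float32),p[:,1:].astype(np.float32),cv2.INTER_CUBIC)[:,0]
        d=sign*np.gradient(cv2.GaussianBlur(v[:,None],(1,9),0)[:,0]);i=d.argmax();out.append((*p[i],d[i]))
    return np.array(out)
def circ(P,R=None):
    f=(lambda q:np.hypot(P[:,0]-q[0],P[:,1]-q[1])-(R or q[2]))
    s=least_squares(f,[*P.mean(0),R or 25],loss='soft_l1',f_scale=1.);return s.x,np.median(abs(f(s.x)))
E
python3 - <<'E'
from m import *
I={n:avg(n) for n in("scene","top")};np.savez("avg0.npz",**I)
for n,g in I.items(): cv2.imwrite(f"pics/{n}avg.png",g[:,:,::-1])
# lens: teal blob
L={}
for n,c in(("scene",(320.5,174)),("top",(384.3,173.3))):
    g=I[n];d=g[:,:,1]-g[:,:,0];x,y=map(int,c);w=d[y-9:y+10,x-9:x+10].copy();w[w<0]=0
    yy,xx=np.mgrid[y-9:y+10,x-9:x+10];m=(np.hypot(xx-c[0],yy-c[1])<8);w*=m
    L[n]=((w*xx).sum()/w.sum(),(w*yy).sum()/w.sum());print(n,"lens",L[n],w.sum(),d[y,x])
    e=radial(g[:,:,0],L[n],7,14,-1);el=cv2.fitEllipse(e[:,:2].astype(np.float32));print("ringlight ellipse",el)
print("lens",tri(L["scene"],L["top"]))
# foot
for n,c in(("scene",(322,203)),("top",(382.6,179))):
    e=radial(I[n].mean(2),c,12 if n=="top" else 9,24,-1);P0=onz(n,e[:,:2],7)
    cam=calibration(n)['cam_to_world'][:2,3];ctr=onz(n,[c],7)[0,:2]
    P=np.array([onz(n,[q[:2]],0 if (p[:2]-ctr)@(cam-ctr)>0 else 14)[0,:2] for q,p in zip(e,P0)])
    P=P[e[:,2]>1.0];print(n,"foot",ctr,circ(P,48.),len(P))
# rings
for nm,z,R,ps,pt in(("mid",39,25.5,(294.2,294.6),(249,224.7)),("large",39,32,(322.5,258),(293.7,230.7)),("small",39,20.5,(282,256),(277.8,192.9))):
    for n,c in(("scene",ps),("top",pt)):
        print(nm,n,onz(n,[c],z)[0])
# tray lip corners
g=I["top"].mean(2)
print("tray corners guess",onz("top",[(231,169),(329,178.5),(219.5,246.5),(321,257)],14))
E
```

```text
scene lens (np.float64(320.3978600800249), np.float64(173.71206231034873)) 171.33337 7.3333282
ringlight ellipse ((319.5961608886719, 172.68472290039062), (17.87347412109375, 20.520225524902344), 121.09732055664062)
top lens (np.float64(384.2012903844078), np.float64(173.14977543185654)) 488.5 9.999992
ringlight ellipse ((383.9461364746094, 172.97348022460938), (21.45146942138672, 22.4759521484375), 170.86026000976562)
lens (array([ 600.48274852, -429.90569793,  112.54360128]), np.float64(2.7094557145321185))
scene foot [ 586.66642458 -413.8187847 ] (array([ 597.2041489 , -421.93083132,   48.        ]), np.float64(6.560787833869817)) 41
top foot [ 607.3293668  -440.51243882] (array([ 600.93004717, -438.97197751,   48.        ]), np.float64(1.3815074437670702)) 51
mid scene [468.4695053  -69.97026768  39.        ]
mid top [468.78729672 -76.55643952  39.        ]
large scene [ 464.49887622 -206.50479019   39.        ]
large top [ 455.04300847 -197.98311198   39.        ]
small scene [ 563.7014346  -156.08824094   39.        ]
small top [ 557.14456551 -151.17433303   39.        ]
tray corners guess [[ 628.50553861  -11.07242947   14.        ]
 [ 604.89189905 -289.84710604   14.        ]
 [ 409.41583157    7.68584612   14.        ]
 [ 387.25895177 -271.87770505   14.        ]][ WARN:0@9.954] global loadsave.cpp:1063 imwrite_ Unsupported depth image for selected encoder is fallbacked to CV_8U.
```

```bash
python3 - <<'E'
import cv2,numpy as np
I=np.load("avg0.npz")
def c(g,x,y):
    o=g[y:y+56,x:x+40,::-1]; o=np.clip(o*1.3,0,255).astype(np.uint8)
    o=cv2.resize(o,(400,560),interpolation=cv2.INTER_CUBIC)
    for k in range(0,60,10):
        for j in range(0,40,10): cv2.circle(o,(j*10+5,k*10+5),1,(0,0,255),-1)
    return o
cv2.imwrite("pics/cam2.png",np.hstack([c(I["top"],362,150),c(I["scene"],302,156)]))
E
```

```text
(no output)
```

View pics/cam2.png

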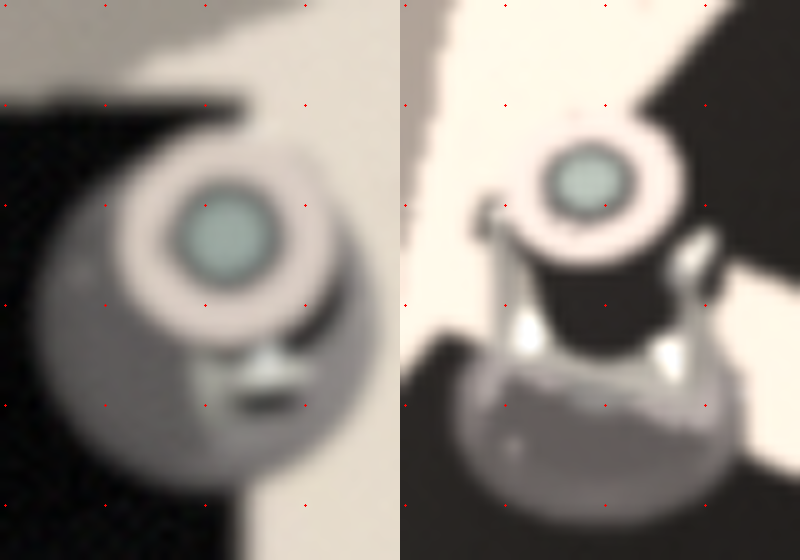

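Top: foot circle centre about (382,181.5), r 17.2 px; lens (384.2,173.1); near fork arm top about (388.6,186). Scene: lens (320.5,173.8), fork tops about (310.5,176) and (331,180), foot spanning columns 307–336 with its bottom at row 208.

```bash
python3 - <<'E'
from m import *
def px(n,l):
    l=np.array(l,float); return l/10-.5+( [362,150] if n=="top" else [262,156])
foot={"top":[(33,320),(37,275),(52,400),(90,450),(140,480),(205,492),(60,225),(262,482),(310,455),(350,410),(375,350),(377,310)],
"scene":[(456,400),(460,440),(480,480),(510,506),(550,520),(600,526),(650,520),(690,503),(720,480),(741,440),(747,405)]}
for n,l in foot.items():
    p=px(n,l);ctr=onz(n,[px(n,[(205,320) if n=="top" else (600,440)])[0]],7)[0,:2];cam=calibration(n)['cam_to_world'][:2,3]
    for _ in range(2):
        P=np.array([onz(n,[q],0 if (onz(n,[q],7)[0,:2]-ctr)@(cam-ctr)>0 else 14)[0,:2] for q in p])
        (ctr,e)=circ(P,48.);ctr=ctr[:2]
    print(n,"foot",ctr,e,circ(P))
    F=np.r_[ctr,0]
    print("  axis pt at 75 proj",proj(n,[[*ctr,75]]))
for a,b in(((590,183),(227,235)),((697,240),(270,370))): print(tri(px("scene",[a])[0],px("top",[b])[0]))
print("fork tops z=87 scene",onz("scene",px("scene",[(490,212),(697,243)]),87),"top",onz("top",px("top",[(270,372)]),87))
for n,q in(("scene",(590,183)),("top",(227,235))): print(n,"lens@111,113",onz(n,px(n,[q]),111),onz(n,px(n,[q]),113))
g={n:np.load("avg0.npz")[n] for n in("scene","top")}
E
```

```text
top foot [ 600.32738708 -438.43690237] 0.1284237160404551 (array([ 600.08887319, -438.37932083,   47.76790915]), np.float64(0.197665088902081))
  axis pt at 75 proj [[385.29545182 176.04680363]]
scene foot [ 604.3663687 -441.236452 ] 0.41877547945023963 (array([ 603.49707943, -439.82440628,   46.62271495]), np.float64(0.29608736856104656))
  axis pt at 75 proj [[321.58091911 180.26848506]]
(array([ 600.64074314, -430.09486291,  112.07436994]), np.float64(1.9897218633234377))
(array([ 570.197364  , -443.54925891,   91.98562875]), np.float64(2.6049098518640283))
fork tops z=87 scene [[ 635.70443989 -426.7264727    87.        ]
 [ 573.39305646 -446.81172324   87.        ]] top [[ 569.43750939 -444.74300146   87.        ]]
scene lens@111,113 [[ 602.2503249  -430.92709086  111.        ]] [[ 601.12686543 -429.0062029   113.        ]]
top lens@111,113 [[ 599.94454942 -430.58201432  111.        ]] [[ 599.46817463 -430.30155325  113.        ]]
```

```bash
python3 - <<'E'
from m import *
D=np.load("avg0.npz")
def rad(g,pred,c,w=2.0):
    out=[]
    for q in pred:
        u=(q-c)/np.linalg.norm(q-c);s=np.arange(-w,w+.01,.05);p=(q+u*s[:,None]).astype(np.float32)
        v=cv2.GaussianBlur(cv2.remap(g,p[:,:1],p[:,1:],cv2.INTER_CUBIC),(1,7),0)[:,0];d=abs(np.gradient(v))
        k=d>.6*d.max();out.append((*(q+u*(s[k]*d[k]).sum()/d[k].sum()),d.max()))
    return np.array(out)
a=np.arange(0,360,6)*np.pi/180
F={}
for n in("top","scene"):
    g=D[n].mean(2).astype(np.float32);C=np.array([600.3,-438.4]) if n=="top" else np.array([604,-440.8]);cam=calibration(n)['cam_to_world'][:2,3]
    for it in range(3):
        U=np.c_[np.cos(a),np.sin(a)];z=np.where(U@(cam-C)>0,0,14)
        pr=proj(n,np.c_[C+48*U,z]);c0=proj(n,[[*C,7]])[0];e=rad(g,pr,c0,1.5)
        # keep unobstructed image directions
        ang=np.degrees(np.arctan2(*(pr-c0).T[::-1]))
        ok=(ang>5)&(ang<175) if n=="scene" else ((ang>10)|(ang<-160))
        ok&=e[:,2]>.6*np.median(e[ok,2])
        P=np.array([onz(n,[q[:2]],zz)[0,:2] for q,zz in zip(e[ok],z[ok])]);C,err=circ(P,48.);C=C[:2]
    F[n]=C;print(n,"foot",C,err,circ(P)[0],ok.sum())
dirs=lambda t,az:np.array([np.sin(t)*np.cos(az),np.sin(t)*np.sin(az),np.cos(t)])
for n,c in(("top",(384.2,173.1)),("scene",(320.45,173.75))):
    g=D[n][:,:,0].astype(np.float32);c=np.array(c)
    for R,nm in((5.3 if n=="top" else 4.5,"bezel"),(11 if n=="top" else 9.4,"outer")):
        for it in range(3):
            pr=c+R*np.c_[np.cos(a),np.sin(a)];e=rad(g,pr,c,1.7)
            if nm=="outer": ok=e[:,2]>.4*np.median(e[:,2])
            else: ok=e[:,2]>0
            el=cv2.fitEllipseDirect(e[ok,:2].astype(np.float32));
        print(n,nm,el,"ratio ang",np.arccos(el[1][0]/el[1][1]),ok.sum())
        print("   off @112",onz(n,[el[0]],112.3)[0,:2]-F[n])
        # rays of ellipse points -> plane fit for each tilt
        M=calibration(n)['cam_to_world'];
        v=M[:3,3]-np.r_[600,-430,112];v/=np.linalg.norm(v)
        print("   pred angles",[(t,round(float(np.arccos(v@dirs(t,az))),3)) for az in(1.87,) for t in(.25,.3,.35,.4)])
E
```

```text
top foot [ 601.02868718 -439.75049419] 0.21773524137930167 [ 600.58376068 -439.60879433   47.63669105] 31
scene foot [ 604.61254086 -442.2867427 ] 0.6411656958416962 [ 604.13328024 -441.51104463   47.27023417] 30
top bezel ((384.19256591796875, 173.13922119140625), (11.343255996704102, 11.745477676391602), 74.37723541259766) ratio ang 0.2624578760290388 60
   off @112 [-1.75676654  9.37301516]
   pred angles [(0.25, 0.187), (0.3, 0.206), (0.35, 0.234), (0.4, 0.268)]
top outer ((384.1033630371094, 173.1063690185547), (21.502269744873047, 22.02839469909668), 118.1729507446289) ratio ang 0.21899602014135636 49
   off @112 [-1.67475091  9.59840864]
   pred angles [(0.25, 0.187), (0.3, 0.206), (0.35, 0.234), (0.4, 0.268)]
scene bezel ((320.4114074707031, 173.84603881835938), (8.419373512268066, 9.81765079498291), 81.43716430664062) ratio ang 0.5402596321830728 60
   off @112 [-2.96588825 12.92411971]
   pred angles [(0.25, 0.597), (0.3, 0.549), (0.35, 0.502), (0.4, 0.456)]
scene outer ((320.3892517089844, 173.91371154785156), (16.029138565063477, 18.760955810546875), 88.26604461669922) ratio ang 0.5464240654066631 38
   off @112 [-3.06284201 13.22270216]
   pred angles [(0.25, 0.597), (0.3, 0.549), (0.35, 0.502), (0.4, 0.456)]
```

```bash
python3 - <<'E'
from m import *
D=np.load("avg0.npz");a=np.arange(0,360,6)*np.pi/180;U=np.c_[np.cos(a),np.sin(a)]
for n in("top","scene"):
    g=D[n][:,:,0]-D[n][:,:,2]  # rings are warmer than the tray
    g=g.astype(np.float32)
    C=np.array([468.7,-75.])
    for it in range(4):
        P=[]
        for u in U:
            rr=np.arange(18,31,.25);p=proj(n,np.c_[C+rr[:,None]*u,np.full(len(rr),39.)]).astype(np.float32)
            v=cv2.remap(g,p[:,:1],p[:,1:],cv2.INTER_CUBIC)[:,0];i=v.argmax()
            if 0<i<len(rr)-1:P.append(C+rr[i]*u)
        P=np.array(P);C,e=circ(P,24.5);C=C[:2]
    print(n,"mid ring",C,e,circ(P)[0],len(P))
# +y lip near x=468: profile along y at z=14
for n in("top","scene"):
    g=D[n].mean(2).astype(np.float32)
    for x in(440,470,500):
        y=np.arange(-25,22,1.);p=proj(n,np.c_[np.full(len(y),x),y,np.full(len(y),14.)]).astype(np.float32)
        v=cv2.remap(g,p[:,:1],p[:,1:],cv2.INTER_CUBIC)[:,0];d=np.gradient(v);print(n,x,"outer edge y",y[abs(d).argmax()],v[::4].astype(int))
E
```

```text
top mid ring [469.48335317 -76.13928939] 1.0082389091664048 [469.47599047 -76.14576932  23.42944282] 60
scene mid ring [470.51654901 -71.35516827] 1.0283936880464104 [470.48812756 -71.40611651  23.41247399] 60
top 440 outer edge y 8.0 [107 115 139 153 156 154 144 132 106  33   2   6]
top 470 outer edge y 5.0 [113 132 147 151 153 148 139 117  50   3   5   9]
top 500 outer edge y 4.0 [105 104 104 104 102  91  81  51  10   4   4   5]
scene 440 outer edge y 8.0 [114 114 114 122 155 179 180 182 158 102  47  31]
scene 470 outer edge y 7.0 [114 114 121 160 178 179 179 173 118  59  30  30]
scene 500 outer edge y 9.0 [112 112 112 112 111 112 110 110  85  35  30  30]
```

```bash
python3 -m inch '[{"tx":0.05,"ty":-0.032,"tz":0.01,"yaw":-0.13},{"tx":0.10,"ty":-0.064,"tz":0.02,"yaw":-0.27},{"tx":0.15,"ty":-0.096,"tz":0.03,"yaw":-0.40},{"tx":0.20,"ty":-0.128,"tz":0.045,"yaw":-0.53},{"tx":0.25,"ty":-0.160,"tz":0.06,"yaw":-0.66},{"tx":0.30,"ty":-0.192,"tz":0.075,"yaw":-0.79},{"tx":0.35,"ty":-0.224,"tz":0.09,"yaw":-0.92},{"tx":0.3855,"ty":-0.2463,"tz":0.11,"yaw":-1.016},{"tx":0.3855,"ty":-0.2463,"tz":0.11,"yaw":-1.016},{"tx":0.3855,"ty":-0.2463,"tz":0.11,"yaw":-1.016},{"tx":0.3855,"ty":-0.2463,"tz":0.11,"yaw":-1.016}]' 0.59 15; python3 - <<'E'
from m import *
o=get_obs();print(o['tool_pos'],o['eef_rot'],o['joint_positions'],o['force'],o['time_s'])
ims=[]
for n in("scene","top"):
    g=snapshot(n);p=proj(n,[o['tool_pos']])[0].astype(int);x,y=max(p[0]-50,0),max(p[1]-40,0);ims.append(cv2.resize(g[y:y+100,x:x+100,::-1],(400,400)))
    print(n,x,y)
cv2.imwrite("pics/pre.png",np.hstack(ims))
E
```

```text
time_s: 2.08
tool_pos: [469.8, -75.0, 143.3]
eef_rot: [0.0, 0.737, 0.676, 0.0]
force: [0.7, -0.3, -0.7]
opening: 0.794
finger_force: 0.0
[469.80392248 -75.01529534 143.27404258] [4.76480802e-04 7.37198149e-01 6.75676426e-01 1.72195690e-04] [-4.05253563e-01  3.28339949e-01  1.78803340e+00 -9.10906369e-05
  1.02420902e+00 -3.18173924e-01] [ 0.66328124 -0.25700664 -0.71834526] 2.075
scene 243 228
top 189 180
```

View pics/pre.png

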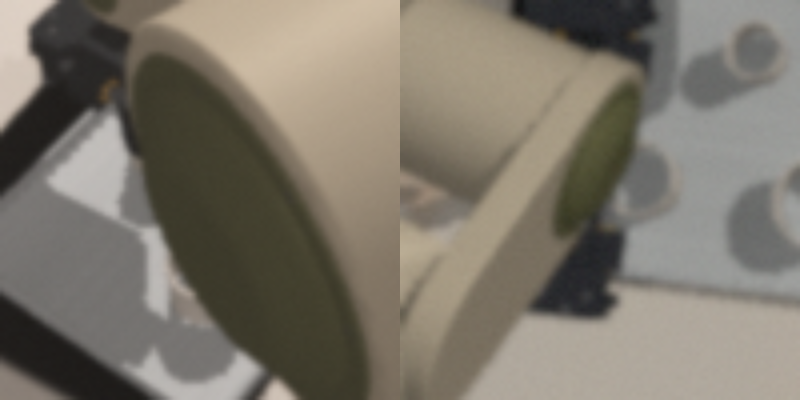

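```bash
python3 -m inch '[{"tz":0.03},{"tz":0.06},{"tz":0.09},{"tz":0.11},{"tz":0.118},{"tz":0.124},{"tz":0.124},{"tz":0.124}]' && python3 -m inch '[{"tz":0},{"tz":0},{"tz":0},{"tz":0},{"tz":0}]' -1 15; python3 -c "
from cell import *;o=get_obs();print(o['tool_pos'],o['force'],o['opening']*88,o['finger_force'],o['time_s'])"
```

```text
[469.78981914 -74.87856561 143.16288516] [-0.18680581 -0.92506185 -0.1357272 ] 70.0793607578035 0.0 2.175invalid input at $[0]: expected keys tx, ty, tz, yaw
```

All four keys are needed in every row.

```bash
python3 -m inch '[{"tx":0,"ty":0,"tz":0.03,"yaw":0},{"tx":0,"ty":0,"tz":0.06,"yaw":0},{"tx":0,"ty":0,"tz":0.09,"yaw":0},{"tx":0,"ty":0,"tz":0.11,"yaw":0},{"tx":0,"ty":0,"tz":0.118,"yaw":0},{"tx":0,"ty":0,"tz":0.124,"yaw":0},{"tx":0,"ty":0,"tz":0.124,"yaw":0}]' && python3 -m inch '[{"tx":0,"ty":0,"tz":0,"yaw":0},{"tx":0,"ty":0,"tz":0,"yaw":0},{"tx":0,"ty":0,"tz":0,"yaw":0},{"tx":0,"ty":0,"tz":0,"yaw":0},{"tx":0,"ty":0,"tz":0,"yaw":0}]' -1 15; python3 -c "
from cell import *;o=get_obs();print(o['tool_pos'],o['force'],o['opening']*88,o['finger_force'],o['time_s'])"
```

```text
time_s: 3.05
tool_pos: [470.0, -74.2, 19.0]
eef_rot: [0.0, 0.737, 0.676, 0.0]
force: [0.4, 0.3, 0.5]
opening: 0.796
finger_force: 0.0
time_s: 3.68
tool_pos: [470.1, -74.1, 19.0]
eef_rot: [0.0, 0.737, 0.676, 0.0]
force: [-0.1, 0.0, 6.0]
opening: 0.555
finger_force: 14.9
[470.12008291 -74.07431172  19.01869068] [-0.14432249  0.04986671  5.99273875] 48.860676555949965 14.857443463843083 3.675
```

```bash
python3 -m inch '[{"tx":0,"ty":0,"tz":-0.003,"yaw":0},{"tx":0,"ty":0,"tz":-0.007,"yaw":0},{"tx":0.02,"ty":0,"tz":-0.007,"yaw":0},{"tx":0.035,"ty":0,"tz":-0.007,"yaw":0},{"tx":0.035,"ty":0,"tz":-0.007,"yaw":0}]'; python3 - <<'E'
from m import *
o=get_obs();print(o['tool_pos'],o['force'],o['opening']*88,o['finger_force'],o['time_s'])
ims=[]
for n in("scene","top"):
    g=snapshot(n);p=proj(n,[o['tool_pos']])[0].astype(int);x,y=max(p[0]-25,0),max(p[1]-25,0);ims.append(cv2.resize(g[y:y+50,x:x+50,::-1],(400,400),interpolation=cv2.INTER_CUBIC))
    print(n,x,y)
cv2.imwrite("pics/lift.png",np.hstack(ims))
E
```

```text
time_s: 4.3
tool_pos: [472.8, -38.4, 25.7]
eef_rot: [-0.0, 0.736, 0.677, -0.0]
force: [0.8, 0.8, -0.4]
opening: 0.557
finger_force: 15.0
[472.79546227 -38.35654378  25.72706927] [ 0.78170884  0.81722657 -0.40628057] 48.98668243903711 14.994044359627878 4.3
scene 261 281
top 211 198
```

View pics/lift.png

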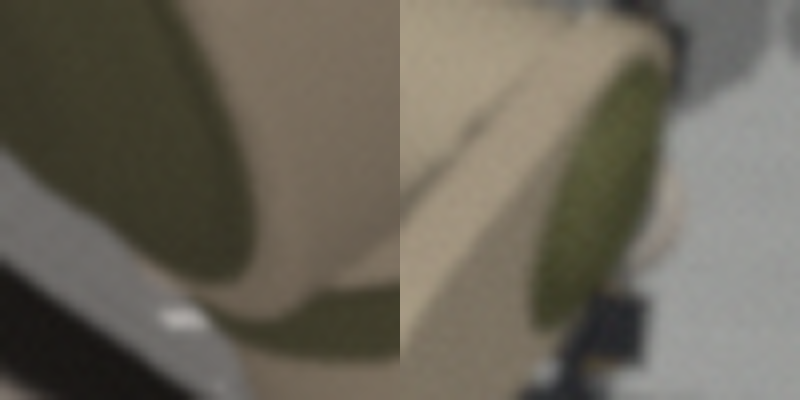

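The ring came along: its -y rim is at top pixel (246,225), 35 mm on from before. Now I feel for the +y lip.

```bash
python3 -m inch '[{"tx":0.008,"ty":0,"tz":0,"yaw":0},{"tx":0.008,"ty":0,"tz":0,"yaw":0},{"tx":0.008,"ty":0,"tz":0,"yaw":0}]' | egrep "pos|force"
python3 -m inch '[{"tx":0.001,"ty":0,"tz":0,"yaw":0},{"tx":0.002,"ty":0,"tz":0,"yaw":0}]'| egrep "pos|force"
python3 -m inch '[{"tx":0.001,"ty":0,"tz":0,"yaw":0},{"tx":0.002,"ty":0,"tz":0,"yaw":0}]'| egrep "pos|force"
```

```text
tool_pos: [473.6, -31.3, 25.7]
force: [-0.2, -0.4, -0.3]
finger_force: 15.0
tool_pos: [473.7, -29.2, 25.7]
force: [0.2, 0.2, -0.3]
finger_force: 15.0
tool_pos: [473.9, -27.1, 25.7]
force: [-0.0, 0.5, -0.1]
finger_force: 15.0
```

```bash
for i in 1; do python3 -m inch '[{"tx":0.001,"ty":0,"tz":0,"yaw":0},{"tx":0.0015,"ty":0,"tz":0,"yaw":0}]'| egrep "pos|^force"
python3 -m inch '[{"tx":0.001,"ty":0,"tz":0,"yaw":0},{"tx":0.0015,"ty":0,"tz":0,"yaw":0}]'| egrep "pos|^force"
python3 -m inch '[{"tx":0.001,"ty":0,"tz":0,"yaw":0},{"tx":0.0015,"ty":0,"tz":0,"yaw":0}]'| egrep "pos|^force"; done
```

```text
tool_pos: [474.0, -25.6, 25.7]
force: [-0.2, 0.1, -0.9]
tool_pos: [474.1, -24.1, 25.7]
force: [-0.2, -0.1, -0.4]
tool_pos: [474.3, -23.4, 26.0]
force: [-3.4, -7.3, 3.2]
```

```bash
python3 -m inch '[{"tx":0.001,"ty":0,"tz":-0.001,"yaw":0},{"tx":0.002,"ty":0,"tz":-0.002,"yaw":0},{"tx":0.002,"ty":0,"tz":-0.002,"yaw":0}]'| egrep "pos|force|open"
python3 -m inch '[{"tx":0.001,"ty":0,"tz":-0.001,"yaw":0},{"tx":0.002,"ty":0,"tz":-0.0025,"yaw":0},{"tx":0.002,"ty":0,"tz":-0.0025,"yaw":0}]'| egrep "pos|force|open"
```

```text
tool_pos: [474.6, -21.5, 28.1]
force: [-4.0, -7.8, 3.4]
opening: 0.554
finger_force: 14.9
tool_pos: [474.8, -19.3, 30.6]
force: [-1.1, -5.9, 3.2]
opening: 0.554
finger_force: 14.9
```

```bash
python3 -m inch '[{"tx":0.001,"ty":0,"tz":-0.0005,"yaw":0},{"tx":0.0014,"ty":0,"tz":-0.001,"yaw":0},{"tx":0.0014,"ty":0,"tz":-0.001,"yaw":0}]'| egrep "pos|force|open"
python3 -m inch '[{"tx":-0.006,"ty":0,"tz":-0.002,"yaw":0},{"tx":-0.010,"ty":0,"tz":-0.03,"yaw":0},{"tx":-0.010,"ty":0,"tz":-0.09,"yaw":-0.1},{"tx":-0.010,"ty":0,"tz":-0.15,"yaw":-0.2},{"tx":-0.010,"ty":0,"tz":-0.21,"yaw":-0.334},{"tx":-0.010,"ty":0,"tz":-0.235,"yaw":-0.334},{"tx":-0.010,"ty":0,"tz":-0.235,"yaw":-0.334}]' - 25; python3 - <<'E'
from m import *
o=get_obs();print(o['tool_pos'],o['eef_rot'],o['joint_positions'])
E
```

```text
tool_pos: [475.0, -18.0, 31.6]
force: [-1.8, -4.2, 2.3]
opening: 0.553
finger_force: 14.9
time_s: 8.02
tool_pos: [474.2, -27.5, 267.4]
eef_rot: [0.001, 0.614, 0.789, 0.001]
force: [0.5, -0.6, -1.9]
opening: 0.556
finger_force: 25.0
[474.24788697 -27.46294222 267.41114096] [1.49540337e-03 6.13887323e-01 7.89391958e-01 6.74566672e-04] [-3.05291449e-01  1.89149255e-01  1.61825017e+00  2.29770091e-04
  1.33091981e+00 -5.54188589e-01]
```

```bash
python3 -m inch '[{"tx":-0.03,"ty":0.002,"tz":0,"yaw":0},{"tx":-0.07,"ty":0.004,"tz":0,"yaw":0},{"tx":-0.12,"ty":0.007,"tz":0,"yaw":0},{"tx":-0.17,"ty":0.010,"tz":0,"yaw":0},{"tx":-0.22,"ty":0.013,"tz":0,"yaw":0},{"tx":-0.27,"ty":0.016,"tz":0.005,"yaw":0},{"tx":-0.32,"ty":0.019,"tz":0.01,"yaw":0},{"tx":-0.355,"ty":0.021,"tz":0.02,"yaw":0},{"tx":-0.38,"ty":0.023,"tz":0.035,"yaw":0},{"tx":-0.3875,"ty":0.023,"tz":0.052,"yaw":0},{"tx":-0.3875,"ty":0.023,"tz":0.052,"yaw":0},{"tx":-0.3875,"ty":0.023,"tz":0.052,"yaw":0}]'; python3 - <<'E'
from m import *
o=get_obs();print(o['tool_pos'],o['eef_rot'],o['joint_positions'])
ims=[]
for n in("scene","top"):
    g=avg(n,4);np.save(f"h1_{n}.npy",g);p=proj(n,[o['tool_pos']])[0].astype(int);x,y=max(p[0]-25,0),max(p[1]-25,0);ims.append(cv2.resize(np.clip(g[y:y+50,x:x+50,::-1]*1.2,0,255).astype(np.uint8),(400,400),interpolation=cv2.INTER_CUBIC))
    print(n,x,y)
cv2.imwrite("pics/hold.png",np.hstack(ims))
E
```

```text
time_s: 9.52
tool_pos: [591.8, -396.3, 214.8]
eef_rot: [0.0, 0.614, 0.79, 0.0]
force: [0.4, 1.0, -0.8]
opening: 0.55
finger_force: 25.0
[ 591.81154257 -396.30454496  214.83767726] [2.55070875e-04 6.13522107e-01 7.89677502e-01 4.46708054e-05] [-7.54128328e-01  7.79309654e-01  8.56700741e-01  1.36933262e-04
  1.50508270e+00 -1.00390738e+00]
scene 292 129
top 350 140
```

View pics/hold.png

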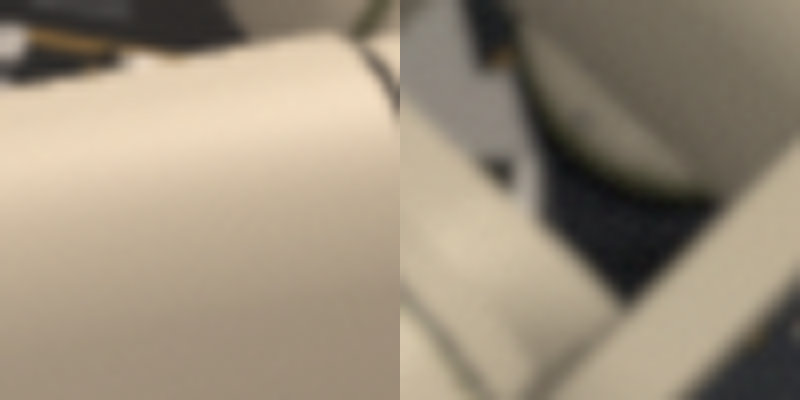

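The arm hides the ring in both views, so I raise it to where the scene camera can see it and check the tilt there.

```bash
python3 -m inch '[{"tx":0.01,"ty":0,"tz":-0.03,"yaw":0},{"tx":0.02,"ty":-0.01,"tz":-0.06,"yaw":0},{"tx":0.04,"ty":-0.035,"tz":-0.10,"yaw":0},{"tx":0.06,"ty":-0.06,"tz":-0.14,"yaw":0},{"tx":0.08,"ty":-0.085,"tz":-0.18,"yaw":0},{"tx":0.10,"ty":-0.11,"tz":-0.22,"yaw":0},{"tx":0.12,"ty":-0.135,"tz":-0.26,"yaw":0},{"tx":0.14,"ty":-0.16,"tz":-0.30,"yaw":0},{"tx":0.155,"ty":-0.179,"tz":-0.345,"yaw":0},{"tx":0.155,"ty":-0.179,"tz":-0.345,"yaw":0},{"tx":0.155,"ty":-0.179,"tz":-0.345,"yaw":0}]'; python3 - <<'E'
from m import *
o=get_obs();print(o['tool_pos'],o['eef_rot'],o['joint_positions'])
n="scene";g=avg(n,4);np.save(f"h2_{n}.npy",g);p=proj(n,[o['tool_pos']])[0].astype(int);x,y=max(p[0]-50,0),max(p[1]-37,0)
cv2.imwrite("pics/hold2.png",cv2.resize(np.clip(g[y:y+75,x:x+100,::-1]*1.2,0,255).astype(np.uint8),(800,600),interpolation=cv2.INTER_CUBIC));print(x,y,p)
E
```

```text
time_s: 11.3
tool_pos: [380.3, -291.3, 558.2]
eef_rot: [-0.001, 0.614, 0.789, 0.0]
force: [0.2, -0.4, -0.1]
opening: 0.55
finger_force: 25.0
[ 380.27155466 -291.29161341  558.17577944] [-7.00992476e-04  6.13847338e-01  7.89424421e-01  1.95301741e-04] [-8.98933106e-01  2.31334985e-01  8.19800555e-01  5.65573740e-05
  2.09191167e+00 -1.14785089e+00]
333 45 [383  82]
```

View pics/hold2.png

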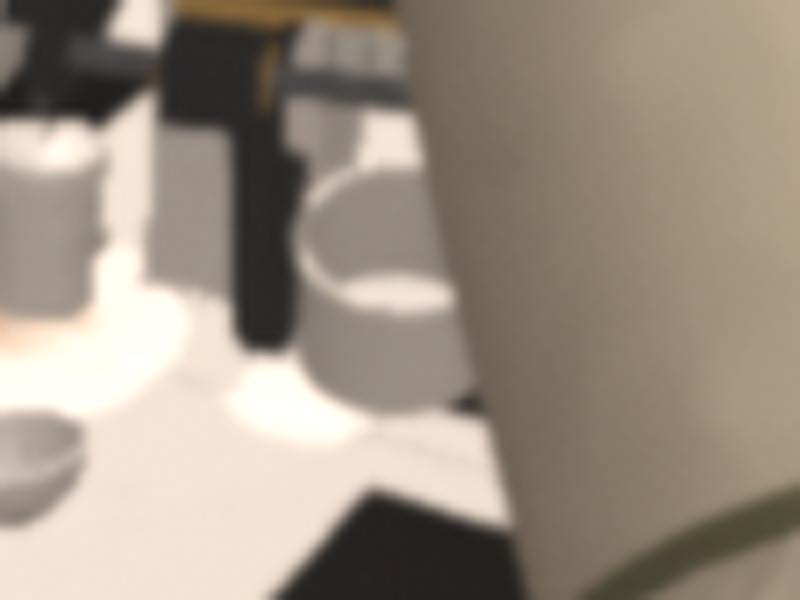

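The ring is seen held at crop (380,290), i.e. scene (380,81), leaning and partly hidden by the arm. I turn it side-on to this camera to read its tilt from the rim corners.

```bash
python3 -m inch '[{"tx":0.003,"ty":0.01,"tz":0,"yaw":0.17},{"tx":0.005,"ty":0.02,"tz":0,"yaw":0.34},{"tx":0.008,"ty":0.03,"tz":0,"yaw":0.51},{"tx":0.010,"ty":0.04,"tz":0,"yaw":0.68},{"tx":0.013,"ty":0.05,"tz":0,"yaw":0.85},{"tx":0.015,"ty":0.065,"tz":0,"yaw":1.02},{"tx":0.015,"ty":0.065,"tz":0,"yaw":1.19},{"tx":0.015,"ty":0.065,"tz":0,"yaw":1.36},{"tx":0.015,"ty":0.065,"tz":0,"yaw":1.36},{"tx":0.015,"ty":0.065,"tz":0,"yaw":1.36}]'; python3 - <<'E'
from m import *
o=get_obs();print(o['tool_pos'],o['eef_rot'],o['joint_positions'])
n="scene";g=avg(n,5);np.save(f"h3_{n}.npy",g);p=proj(n,[o['tool_pos']])[0].astype(int);x,y=p[0]-33,p[1]-25
cv2.imwrite("pics/hold3.png",cv2.resize(np.clip(g[y:y+50,x:x+66,::-1]*1.2,0,255).astype(np.uint8),(792,600),interpolation=cv2.INTER_CUBIC));print(x,y,p)
E
```

```text
time_s: 12.75
tool_pos: [439.4, -260.5, 558.9]
eef_rot: [-0.0, 0.973, 0.23, -0.0]
force: [0.3, 0.2, -0.7]
opening: 0.552
finger_force: 25.0
[ 439.39016111 -260.53227374  558.92172189] [-2.59950566e-04  9.73305445e-01  2.29513432e-01 -1.66798621e-04] [-7.64899470e-01  3.21144386e-01  6.98218493e-01  2.78052962e-06
  2.12284749e+00  3.42742811e-01]
315 55 [348  80]
```

View pics/hold3.png

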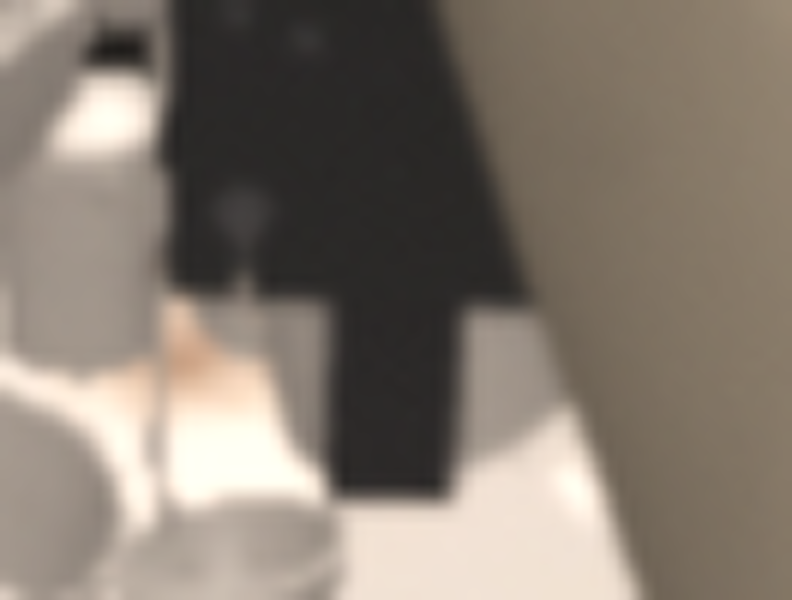

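This yaw puts the gripper body over the ring, so I go back to the earlier yaw, further out to clear the arm.

```bash
python3 -m inch '[{"tx":0.01,"ty":0.003,"tz":0,"yaw":-0.17},{"tx":0.02,"ty":0.006,"tz":0,"yaw":-0.34},{"tx":0.03,"ty":0.009,"tz":0,"yaw":-0.51},{"tx":0.04,"ty":0.012,"tz":0.01,"yaw":-0.68},{"tx":0.05,"ty":0.015,"tz":0.019,"yaw":-0.85},{"tx":0.058,"ty":0.018,"tz":0.019,"yaw":-1.02},{"tx":0.058,"ty":0.018,"tz":0.019,"yaw":-1.19},{"tx":0.058,"ty":0.018,"tz":0.019,"yaw":-1.36},{"tx":0.058,"ty":0.018,"tz":0.019,"yaw":-1.36},{"tx":0.058,"ty":0.018,"tz":0.019,"yaw":-1.36}]'; python3 - <<'E'
from m import *
o=get_obs();print(o['tool_pos'],o['eef_rot'],o['joint_positions'])
n="scene";g=avg(n,5);np.save(f"h4_{n}.npy",g);p=proj(n,[o['tool_pos']])[0].astype(int);x,y=p[0]-33,p[1]-25
cv2.imwrite("pics/hold4.png",cv2.resize(np.clip(g[y:y+50,x:x+66,::-1]*1.2,0,255).astype(np.uint8),(792,600),interpolation=cv2.INTER_CUBIC));print(x,y,p)
E
```

```text
time_s: 14.25
tool_pos: [499.2, -250.9, 540.2]
eef_rot: [-0.0, 0.615, 0.789, 0.0]
force: [-0.1, 0.3, -0.6]
opening: 0.551
finger_force: 25.0
[ 499.23985349 -250.88955718  540.21587648] [-3.34424559e-06  6.15020864e-01  7.88510835e-01  6.41567337e-06] [-6.75366971e-01  4.42834710e-01  5.73206992e-01  1.49920409e-05
  2.12555781e+00 -9.21330549e-01]
286 58 [319  83]
```

View pics/hold4.png

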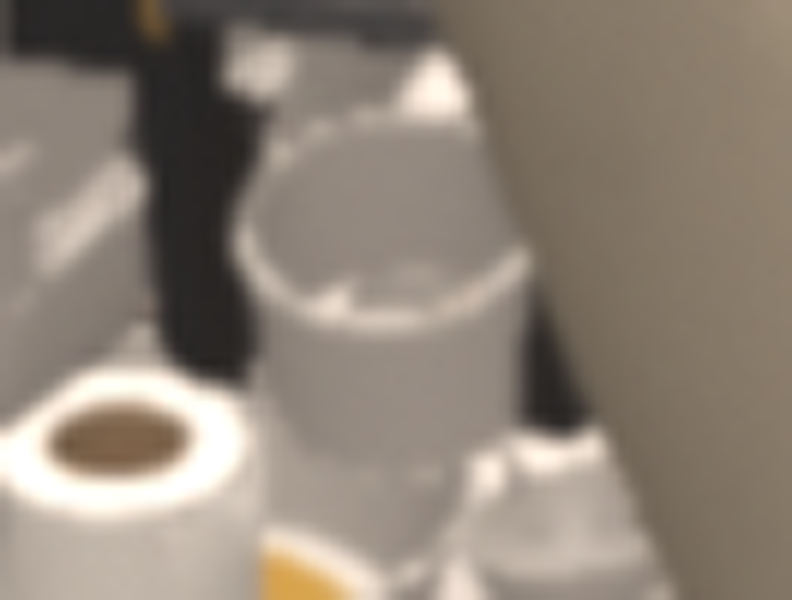

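The tilted ring is clear now: upper rim left edge at crop (240,225), top (390,113), front (370,322), and bottom front edge at about (400,465). Rim fit from cast rays:

```bash
cat > fit.py <<'E'
from m import *
def fit(n,top,bot,tcp,az,x0,y0,s,free_roll=True):
    f=lambda l:(np.array(l,float)+.5)/s-.5+[x0,y0]
    o,d1=ray(n,f(top));_,d2=ray(n,f(bot))
    X=np.array([np.cos(az),np.sin(az),0]);Y=np.array([np.sin(az),-np.cos(az),0]);Z=np.array([0,0,1.])
    def res(p,full=False):
        th,ro,cx,cy,cz=p;nv=np.sin(th)*X+np.cos(th)*(np.sin(ro)*Y+np.cos(ro)*Z);m=tcp+cx*X+cy*Y+cz*Z
        r=[]
        for d,h,R in((d1,18,24.7),(d2,-18,25.5)):
            c=m+h*nv;t=((c-o)@nv)/(d@nv);r.append(np.linalg.norm(o+d*t[:,None]-c,axis=1)-R)
        r=np.concatenate(r); return np.r_[r,0 if free_roll else ro*1000]
    q=least_squares(res,[.3,0,0,0,2],loss='soft_l1',f_scale=.7);J=np.linalg.inv(q.jac.T@q.jac)
    return q.x,np.sqrt(np.diag(J)),np.abs(res(q.x)).mean()
E
python3 - <<'E'
from fit import *
o=get_obs();a=np.arctan2(2*.61502*.78851,2*.61502**2-1);print(a)
top=[(240,225),(285,150),(320,128),(365,115),(410,117),(245,255),(265,283),(300,307),(345,320),(390,322),(440,312),(480,294),(525,255)]
bot=[(300,440),(330,455),(365,463),(400,465),(460,455),(490,443)]
for fr in(True,False):
    for b in (bot,[(x,y-8) for x,y in bot],[(x,y+8) for x,y in bot]): print(np.round(fit("scene",top,b,o['tool_pos'],a,286,58,12,fr)[0],3),*[np.round(k,3) for k in fit("scene",top,b,o['tool_pos'],a,286,58,12,fr)[1:]])
E
```

```text
1.81677044452292
[ 3.0100e-01 -1.2000e-02 -5.0985e+01  1.7770e+01 -2.6896e+01] [0.02  0.036 9.157 3.308 5.699] 0.45
[ 3.3000e-01 -1.8000e-02 -6.9491e+01  2.3486e+01 -3.7400e+01] [0.021 0.039 9.957 3.547 6.158] 0.598
[ 2.7300e-01 -5.0000e-03 -3.2543e+01  1.2047e+01 -1.6394e+01] [0.018 0.033 8.374 3.061 5.257] 0.322
[  0.303  -0.    -49.722  17.18  -26.069] [1.800e-02 1.000e-03 8.344e+00 2.804e+00 5.153e+00] 0.455
[  0.333  -0.    -67.689  22.671 -36.234] [2.000e-02 1.000e-03 9.230e+00 3.107e+00 5.683e+00] 0.625
[  0.275  -0.    -31.972  11.769 -16.014] [1.700e-02 1.000e-03 7.583e+00 2.533e+00 4.707e+00] 0.31
```

```bash
python3 - <<'E'
from fit import *
o0=get_obs();tcp=o0['tool_pos'];az=1.8168;s=12
top=[(240,225),(285,150),(320,128),(365,115),(410,117),(245,255),(265,283),(300,307),(345,320),(390,322),(440,312),(480,294),(525,255)]
bot=[(300,440),(330,455),(365,463),(400,465),(460,455),(490,443)]
X=np.array([np.cos(az),np.sin(az),0]);Y=np.array([np.sin(az),-np.cos(az),0]);Z=np.array([0,0,1.])
f=lambda l:(np.array(l,float)+.5)/s-.5+[286,58]
for dy in(-6,0,6):
  for wcz in(2,50):
    o,d1=ray("scene",f(top));_,d2=ray("scene",f([(x,y+dy) for x,y in bot]))
    def res(p):
        th,ro,cx,cy,cz,k,ex,ey=p;nv=np.sin(th)*X+np.cos(th)*(np.sin(ro)*Y+np.cos(ro)*Z);m=tcp+cx*X+cy*Y+cz*Z+np.array([ex,ey,0])
        r=[]
        for d,h,R in((d1,18,24.7*k),(d2,-18,25.5*k)):
            c=m+h*nv;t=((c-o)@nv)/(d@nv);r.append(np.linalg.norm(o+d*t[:,None]-c,axis=1)-R)
        return np.r_[np.concatenate(r)/.5,ro/.02,cy/.5,cx/3,(cz-2)/wcz,(k-1)/.05,ex/3,ey/3]
    q=least_squares(res,[.3,0,0,0,2,1,0,0]);print(dy,wcz,np.round(q.x,3),np.round(np.sqrt(np.diag(np.linalg.inv(q.jac.T@q.jac)))[:1],3),np.round(2*q.cost,1))
E
```

```text
-6 2 [ 0.379 -0.025 -2.019  0.101  1.937  0.902  4.03  -1.07 ] [0.01] 92.1
-6 50 [ 0.379 -0.025 -2.093  0.103  1.848  0.902  4.089 -1.131] [0.01] 92.1
0 2 [ 0.345 -0.019 -1.812  0.096  1.68   0.919  3.784 -0.917] [0.009] 64.2
0 50 [ 0.344 -0.018 -2.176  0.102  1.239  0.92   4.076 -1.22 ] [0.01] 64.1
6 2 [ 0.312 -0.012 -1.502  0.088  1.563  0.938  3.442 -0.685] [0.009] 39.5
6 50 [ 0.311 -0.012 -1.991  0.096  0.971  0.94   3.833 -1.091] [0.01] 39.4
```

```bash
python3 - <<'E'
from m import *
g=np.load("h4_scene.npy").mean(2).astype(np.float32);c=np.array([286+382/12-.5,58+218/12-.5])
pts=[]
for t in np.radians(np.arange(0,360,6)):
    q=c+np.array([11.7*np.cos(t),8.6*np.sin(t)]);u=np.array([np.cos(t)/11.7,np.sin(t)/8.6]);u/=np.linalg.norm(u)
    s=np.arange(-2,2.01,.1);p=(q+u*s[:,None]).astype(np.float32);v=cv2.remap(g,p[:,:1],p[:,1:],cv2.INTER_CUBIC)[:,0]
    w=v-np.interp(s,[s[0],s[-1]],[v[0],v[-1]]);i=w.argmax()
    pts.append((*(q+u*s[i]),w[i],np.degrees(t),s[i]))
P=np.array(pts);print("\n".join(f"{r[3]:.0f}:{r[4]:.1f}/{r[2]:.0f}" for r in P))
tcp=get_obs()['tool_pos'];M=calibration("scene")['cam_to_world'];az=1.8168
v=M[:3,3]-tcp-[0,0,18];v/=np.linalg.norm(v);X=np.array([np.cos(az),np.sin(az),0])
ok=(P[:,2]>6)&(abs(P[:,4])<1.2)
for it in range(3):
    el=cv2.fitEllipseDirect(P[ok,:2].astype(np.float32));print(el,el[1][0]/el[1][1],ok.sum())
    a=np.radians(el[2]);R=np.array([[np.cos(a),np.sin(a)],[-np.sin(a),np.cos(a)]]);l=(P[:,:2]-el[0])@R.T/(np.array(el[1])/2);e=abs(np.hypot(*l.T)-1)*10;ok&=e<.5
th=np.arange(.15,.5,.05);print([(round(t,2),round(float(v@(np.sin(t)*X+[0,0,np.cos(t)])),3)) for t in th])
print("ring-top centre ray vs tcp:",proj("scene",[tcp+[0,0,2]]),el[0])
E
```

```text
0:-2.0/0
6:-2.0/0
12:0.0/4
18:0.5/28
24:0.6/41
30:0.4/44
36:0.3/39
42:0.1/35
48:0.1/36
54:0.1/30
60:0.0/28
66:0.1/21
72:0.1/22
78:0.0/34
84:-0.1/39
90:-0.1/41
96:-0.1/42
102:-0.1/34
108:-0.6/33
114:-0.3/42
120:0.0/41
126:0.2/32
132:0.2/31
138:0.2/43
144:0.3/57
150:0.1/64
156:0.3/63
162:0.1/67
168:-0.1/65
174:-0.3/50
180:-0.4/36
186:-0.5/29
192:-0.5/22
198:-0.9/20
204:-0.7/22
210:-0.6/26
216:-0.3/37
222:-0.3/39
228:-0.3/20
234:-0.8/12
240:-0.3/19
246:-0.3/19
252:-0.6/10
258:-0.2/16
264:-0.1/26
270:-0.1/23
276:0.3/20
282:0.7/11
288:1.0/6
294:1.3/2
300:1.7/3
306:0.9/24
312:0.3/13
318:-1.7/1
324:-2.0/0
330:-2.0/0
336:-2.0/0
342:-2.0/0
348:-2.0/0
354:-2.0/0
((317.9937744140625, 75.59452056884766), (17.14408302307129, 24.22098159790039), 84.3687973022461) 0.7078194974788897 47
((318.0494384765625, 75.59288787841797), (17.159423828125, 24.3968505859375), 83.6187515258789) 0.7033458588304755 44
((318.0494384765625, 75.59288787841797), (17.159423828125, 24.3968505859375), 83.6187515258789) 0.7033458588304755 44
[(np.float64(0.15), 0.61), (np.float64(0.2), 0.647), (np.float64(0.25), 0.682), (np.float64(0.3), 0.716), (np.float64(0.35), 0.747), (np.float64(0.4), 0.777), (np.float64(0.45), 0.805)]
ring-top centre ray vs tcp: [[319.55439008  82.70837301]] (318.0494384765625, 75.59288787841797)
```

```bash
python3 - <<'E'
from m import *
tcp=get_obs()['tool_pos'];az=1.8168;X=np.array([np.cos(az),np.sin(az),0]);Z=np.array([0,0,1.]);Y=np.array([np.sin(az),-np.cos(az),0])
for t in(.28,.31):
    n=np.sin(t)*X+np.cos(t)*Z;b=tcp-.9*X+2.1*Z+18*n
    print(t,proj("scene",[b,b+X*4,b+4*Y,b+4*Z]).round(2))
E
```

```text
0.28 [[318.96  75.86]
 [318.39  76.86]
 [317.01  75.57]
 [318.96  74.02]]
0.31 [[318.89  76.06]
 [318.31  77.06]
 [316.94  75.77]
 [318.88  74.22]]
```

Model and picture agree: the rim centre is within 1 px, the ring's tilt is about 0.29 and the camera's about 0.30. Moving to the focus point.

```bash
python3 -m inch '[{"tx":-0.015,"ty":0.005,"tz":0.03,"yaw":0},{"tx":-0.032,"ty":0.0105,"tz":0.065,"yaw":0},{"tx":-0.05,"ty":0.0165,"tz":0.10,"yaw":0},{"tx":-0.068,"ty":0.022,"tz":0.135,"yaw":0},{"tx":-0.086,"ty":0.028,"tz":0.17,"yaw":0},{"tx":-0.104,"ty":0.034,"tz":0.205,"yaw":0},{"tx":-0.122,"ty":0.040,"tz":0.24,"yaw":0},{"tx":-0.14,"ty":0.046,"tz":0.275,"yaw":0},{"tx":-0.155,"ty":0.051,"tz":0.305,"yaw":0},{"tx":-0.163,"ty":0.0535,"tz":0.32,"yaw":0},{"tx":-0.165,"ty":0.054,"tz":0.325,"yaw":0},{"tx":-0.165,"ty":0.054,"tz":0.325,"yaw":0}]'; python3 -m inch '[{"tx":0,"ty":0,"tz":0,"yaw":0},{"tx":0,"ty":0,"tz":0,"yaw":0},{"tx":0,"ty":0,"tz":0,"yaw":0},{"tx":0,"ty":0,"tz":0,"yaw":0}]'
```

```text
time_s: 16.0
tool_pos: [592.4, -397.4, 216.2]
eef_rot: [0.001, 0.614, 0.789, -0.0]
force: [-0.6, -0.2, 0.3]
opening: 0.555
finger_force: 25.0
time_s: 16.5
tool_pos: [592.2, -397.5, 215.3]
eef_rot: [0.0, 0.614, 0.789, -0.0]
force: [0.4, 0.4, 0.5]
opening: 0.552
finger_force: 25.0
```

The ring is at the target and held still, with the grip steady at 25 N.

```bash
python3 -c "
from cell import *;print(finish_job())"
```

```text
the job is handed in; nothing more can be done
None
```

I handed the job in at about 16.5 s, still gripping the middle ring at the estimated focus point, 110 mm from the lens. The arm hid the ring from both cameras there, so I could not confirm that final pose in a picture. By estimate the ring tilts about 0.29 rad and the camera about 0.30 (uncertain by about 0.03). I never moved the other two rings, the camera or its green look-alike, and sensed no contact with them.

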